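# Load the cuvette carrier under the reader's spring flap

## Robot

A 6-joint arm with a two-finger parallel gripper is mounted at the origin on the work surface. World frame = base frame: x ahead of the robot, y to its left, z up, the work surface at z = 0. Lengths are in m, angles in rad, forces in N, time in s.
With the tool pointing down it reaches from about 0.375 to 0.75 m from the base axis. Payload 9 kg.
Tool frame: the origin (TCP) lies midway between the tips of the shut fingers; the grasp point (between the pads) lies 19 mm behind it; y points along the fingers, x is the direction in which the jaws open and shut, and the axes are right-handed (so a half turn about y gives the same grasp; the last joint's range is limited). The gripper opens to 85 mm and grips with 20 to 120 N. Pads are 22 mm wide; open, the fingers measure 114 mm over their backs; the gripper's body (76 mm by 85 mm) begins 54 mm behind the grasp point. The pads swing forward as they close: fully open they stand 13 mm farther back than shut.
Start: joints at [-1.46, 0.104, 0.097, 1.564, 0, 1.353], TCP at [0.194, -0.568, 0.231] pointing down, gripper open.
Joint ranges: [-2.99, 2.99], [-0.84, 1.86], [-1.1, 1.16], [-1.84, 2.11], [-1.51, 1.56], [-3.14, 3.14]. Speed limits (rad/s): [2.22, 2.22, 2.57, 3.14, 3.14, 3.14].

## Interface

Orientations are given as a 3x3 rotation matrix whose columns are the frame's x, y, z axes.
In Python, from workcell import ctrl gives the robot as it stands. The module is installed in compiled form; this text tells all that it offers.
- The arm moves only by the shell command python3 -m handwheel 'ROWS' [OPENING]. ROWS is text: rows parted by semicolons, each of 6 numbers parted by spaces: the shift along the world's x, y, z in units of 30 cm (1.0 is 30 cm), then the turn, a rotation vector about the world's x, y, z in units of 180 degrees (1.0 is 180 degrees). In form: x y z ax ay az; .... A call has 1 to 20 rows; each row is the pose to reach, as a shift and turn from the pose commanded when the call began, turning the shorter way round; what a row does not reach only later rows make up. A row lasts 1/12 s, in which the tool goes at most 41.7 mm and 7.16 degrees, less where a joint would pass 70% of its speed; a pose out of reach is approached as far as the arm can. A call with a number of a shift or a turn outside -1 to 1 is refused whole. A call with a gripper value outside its range is refused whole. OPENING is the closure in counts, from 0 (fully open) to 255 (shut), set as the call begins (- or left out, the last holds). The fingers move at their own pace and stop on an object; the grip force is fixed at half the most. Time passes only in rows, so rows that repeat a pose let the fingers close. It gives the time, the measured TCP pose, the force and the opening at its end, in the units of the state.
- ctrl.get_state(): the state, without advancing time (a new reading comes with each control period).
- ctrl.read_camera(name): name is "side" or "top"; returns (picture, depth): 384x512x3 uint8, red, green, blue; 384x512 float32, m along the optical axis (not along the pixel's ray), 0 where there is no reading.
- ctrl.get_calibration(name): a dict with "mtx" (3x3 intrinsics, pixels), "extrinsics" (4x4, takes a point from camera to world coordinates). Camera axes: x right, y up, looking along -z (the intrinsics and any distortion apply to the point x, -y, -z); pixel columns grow to the right and rows downward; lengths in m; the calibration is good to about 2 mm. A picture is of the moment at which its call begins. get_calibration takes no time and is no camera call.
- ctrl.finish_job(): hands the job in, once; it reports no verdict.
The state is a dict: "clock": time; "q": joint angles; "joint_velocities": joint speeds; "joint_efforts": joint torques, N m; "tcp_pos": TCP position; "orientation": TCP orientation; "force": force on the tool from outside, world axes, zero at the start; "wrist_torque": the same for the moment, N m; "opening": opening from 0.0 (shut) to 1.0 (fully open).
Only numpy, scipy, OpenCV 4.12 (cv2) and the standard library are available. Lean on these libraries where they do the work, as an engineer would, in place of code of your own. Each camera call takes 0.05 s, during which the arm holds its last target.

## Task

Load the cuvette carrier into the reader: with one fingertip press the flap's thumb plate down and hold the spring flap open, and meanwhile with the other fingertip push the carrier by its upright end plate along the channel, under the flap, fully home against the stop. Then let go so that the flap springs fully shut behind the carrier's block. Push only: do not lift or carry the carrier, and leave the bottle, the vial and the box where they stand.

Things in the scene. Friction and masses are not known exactly. Their poses are not given: they have to be found in the camera images.
- reader: White bench-top cuvette reader, fixed. Origin on the table under the middle of the gate; x along the channel in the loading direction, y left, z up. Dark floor plate 6 mm thick; guide rails with inner faces at y = -24 and +24 mm, x = -190 to -2 mm, tops at z = 14 mm. Chamber behind the gate, x = 2 to 58 mm, walls up to z = 34 mm; then a housing 60 mm tall up to x = 132 mm.
- gate (a point): Middle of the gate, on the channel floor (reader x = 0, y = 0, z = 6 mm). The flap's front blade, 4 mm thick (x = -4 to 0), closes the gate down to z = 16 mm when shut.
- stop (a point): The stop: middle of the chamber's end wall, at reader x = 58, y = 0, z = 20 mm. The carrier is home when its nose meets it.
- hinge (a point): On the axis of the flap's hinge, a steel rod of radius 4 mm along reader x (x = -190 to 60 mm) at y = 48, z = 40 mm; this point is at x = -112 mm.
- flap (a joint): Angle of the spring flap about its rod, rad: 0 shut, 0.85 open at its end stop. Right of the rod it is a black cover over the chamber with the front blade; left of it, the aluminium thumb plate. Pressing the thumb plate down lifts cover and blade. The carrier's block passes under the blade above 0.5 rad. The spring always closes it; 3 to 6 N at the plate's middle opens it.
- tab (a point): Top of the flap's thumb plate, midway; moves with the flap. Plate: reader x = -190 to -35, y = 50 to 94 mm, bent up away from the rod: shut, its top rises from z = 43 mm at the rod to 54 mm at the outer edge, this point at x = -112, y = 75, z = 49 mm. At 0.85 rad this point is at z = 26 mm, the outer edge at 14 mm. A fingertip can slide along it while pressing.
- carrier: Loose cuvette carrier, 0.15 to 0.3 kg, 108 mm long, 44 wide, in the channel before the gate. Origin on its underside below the front face (nose); x towards the nose, z up. Block x = -50 to 0, 20 high (24 with cuvettes); then a tongue 6 high; then an upright end plate x = -108 to -100, 40 wide, 46 high (top 52 above the table). Home, the blade drops over the tongue; the end plate stays outside.
- carrier_push (a point): Middle of the rear face of the carrier's end plate (the face away from the gate), 30 mm above the carrier's underside.
- bottle: Bystander: clear bottle with an orange cap, 56 mm in diameter, 120 mm tall, beside the reader; origin at the centre of its underside.
- vial: Bystander: amber vial, 30 mm in diameter, 68 mm tall; origin at the centre of its underside.
- tipbox: Bystander: blue pipette-tip box 90 x 60 x 50 mm; origin at the centre of its underside.

How it is judged:
On the way, in this order (a step that is already met when the one before it is completed fails the run):
1. the flap is held open while the carrier is still outside (value of joint flap above 0.45 rad and x of carrier in the frame of reader below 0 m), for 0.1 s.
2. the carrier is pushed in under the flap that is held open (value of joint flap above 0.4 rad and x of carrier in the frame of reader between 0.012 and 0.05 m), for 0.05 s.
At the end, for the whole second after the job is handed in: The carrier lies flat and at rest in the chamber, its nose within 6 mm of the stop, and the flap has sprung shut (within 0.06 rad) behind its block (x of carrier in the frame of reader above 0.052 m and z of carrier in the frame of reader below 0.009 m and angle between the x axis of carrier and the x axis of reader, either way round below 0.08 rad and value of joint flap below 0.06 rad and linear speed of carrier below 0.01 m/s); the robot touches nothing.
It fails at once if the carrier is lifted (more than 12 mm) or tipped (more than 0.3 rad) (z of carrier in the frame of reader above 0.018 m or angle between carrier's own z axis and vertical above 0.3 rad).
It fails at once if a bystander (bottle, vial or box) is moved more than 25 mm (distance of any of bottle, vial, tipbox from where it was at the start of the episode above 0.025 m).
It also fails if it takes over 40 s, if anything falls off the work surface, if the arm or the gripper's body presses on something with over 40 N, if the wrist force passes 120 N, or if a joint passes its speed limit or range.

## Working session

There is one attempt and no reset: what is moved stays moved. The work goes in short steps, Python scripts to look and compute and a shell command to move; the robot and the scene stay as the last step left them, time stands still between calls to the robot, and variables do not carry over. Pictures are saved under pics/ and viewed, and the job is handed in when it is done.

```bash
mkdir -p pics; python3 - <<'E'
from workcell import ctrl
import cv2,numpy as np
s=ctrl.get_state()
for k in s: print(k,np.round(s[k],3).tolist())
for n in("top","side"):
    p,d=ctrl.read_camera(n); c=ctrl.get_calibration(n)
    cv2.imwrite(f"pics/{n}0.png",p[:,:,::-1]); np.savez(f"{n}0.npz",p=p,d=d,m=c["mtx"],e=c["extrinsics"])
    print(n,np.round(c["mtx"],2).tolist(),np.round(c["extrinsics"],3).tolist(),[k for k in c])
E
```

```text
clock 0.0
q [-1.46, 0.105, 0.096, 1.564, -0.0, 1.353]
joint_velocities [-0.0, 0.0, -0.0, 0.001, 0.001, -0.0]
joint_efforts [0.003, -55.692, 50.365, 0.016, -0.0, -0.0]
tcp_pos [0.194, -0.568, 0.231]
orientation [[0.323, -0.0, 0.946], [-0.946, 0.001, 0.323], [-0.001, -1.0, 0.0]]
force [-0.824, -0.216, -0.566]
wrist_torque [-0.021, 0.003, 0.063]
opening 0.998
top [[487.79, 0.0, 249.96], [0.0, 487.79, 181.28], [0.0, 0.0, 1.0]] [[-0.011, 0.993, -0.115, 0.475], [-1.0, -0.011, -0.0, 0.04], [-0.001, 0.115, 0.993, 1.086], [0.0, 0.0, 0.0, 1.0]] ['mtx', 'extrinsics']
side [[475.02, 0.0, 253.69], [0.0, 475.02, 186.15], [0.0, 0.0, 1.0]] [[-0.951, 0.22, -0.217, 0.411], [-0.309, -0.672, 0.672, 0.661], [0.002, 0.707, 0.708, 0.745], [0.0, 0.0, 0.0, 1.0]] ['mtx', 'extrinsics']
```

View pics/top0.png

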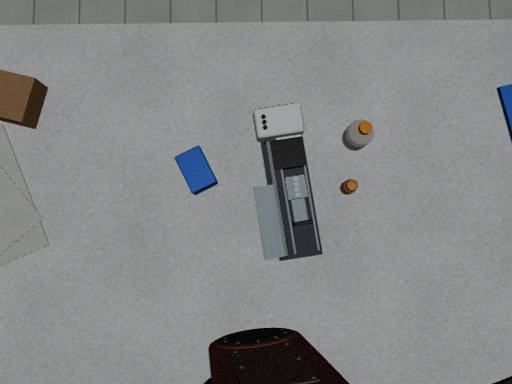

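View pics/side0.png

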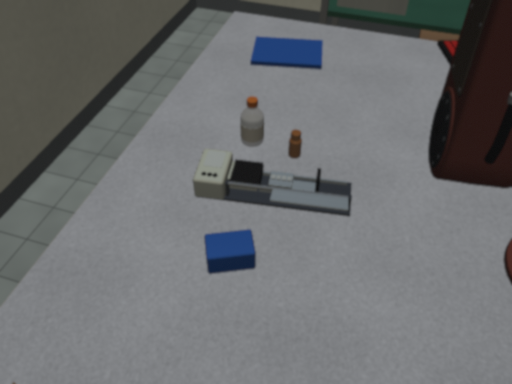

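The top view shows the reader housing at about (278,120), the channel running down to (300,258), the thumb plate on its left around (268,222), and the carrier at about (298,200). The bottle is at (360,132), the vial at (350,186) and the box at (196,170).

```bash
cat > h.py <<'E'
import numpy as np,cv2
def cloud(f):
    z=np.load(f);d=z["d"].astype(float);m=z["m"];e=z["e"]
    v,u=np.mgrid[0:384,0:512]
    P=np.stack([(u-m[0,2])/m[0,0]*d,-(v-m[1,2])/m[1,1]*d,-d],-1)
    W=P@e[:3,:3].T+e[:3,3]; W[d==0]=np.nan
    return W,z["p"]
def proj(X,m,e):
    c=np.linalg.inv(e)@np.append(X,1); return np.array([m[0,2]+m[0,0]*c[0]/-c[2], m[1,2]-m[1,1]*c[1]/-c[2]])
E
python3 - <<'E'
from h import *
W,p=cloud("top0.npz")
print("table z",np.nanmedian(W[200:240,50:150,2]))
for (u,v) in [(278,120),(290,150),(268,222),(298,185),(300,210),(303,222),(300,235),(303,250),(360,132),(350,186),(196,170),(259,222),(280,222)]:
    print(u,v,np.round(W[v,u],4))
# housing rect
M=(W[...,2]>.054)&(W[...,2]<.066); M[:95]=0;M[145:]=0;M[:,:245]=0;M[:,310:]=0
X=W[M][:,:2].astype(np.float32); r=cv2.minAreaRect(X); print("housing",r,M.sum(),np.round(cv2.boxPoints(r),4).tolist())
img=p[85:275,230:390][:,:,::-1]
cv2.imwrite("pics/topz.png",cv2.resize(img,None,fx=3,fy=3,interpolation=cv2.INTER_CUBIC))
H=np.nan_to_num(W[85:275,230:390,2]); cv2.imwrite("pics/toph.png",cv2.resize(cv2.applyColorMap(np.clip(H*3500,0,255).astype(np.uint8),cv2.COLORMAP_JET),None,fx=3,fy=3,interpolation=cv2.INTER_NEAREST))
E
```

```text
table z -0.000648775815909941
278 120 [ 0.7252 -0.0211  0.06  ]
290 150 [ 0.6631 -0.0472  0.0404]
268 222 [0.5074 0.0033 0.0493]
298 185 [ 0.5874 -0.0638  0.0311]
300 210 [ 0.5344 -0.0693  0.0071]
303 222 [ 0.5065 -0.0705  0.0526]
300 235 [ 0.4795 -0.0681  0.0067]
303 250 [ 0.4467 -0.0741  0.0052]
360 132 [ 0.6861 -0.1846  0.1102]
350 186 [ 0.5803 -0.1693  0.0673]
196 170 [0.6198 0.1557 0.0526]
259 222 [0.5076 0.0224 0.05  ]
280 222 [ 0.5073 -0.0225  0.0429]
housing ((0.7255569100379944, -0.02094753086566925), (0.06592484563589096, 0.10374119132757187), 7.786719799041748) 1396 [[0.6858999729156494, 0.026000000536441803], [0.6998999714851379, -0.07680000364780426], [0.7652000188827515, -0.06790000200271606], [0.7512000203132629, 0.0348999984562397]]
```

View pics/topz.png

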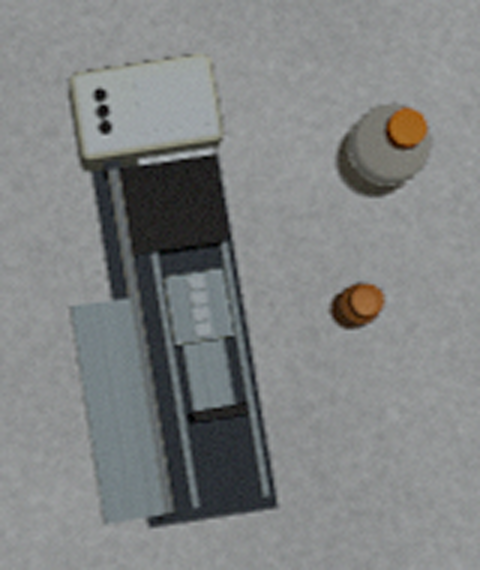

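View pics/toph.png

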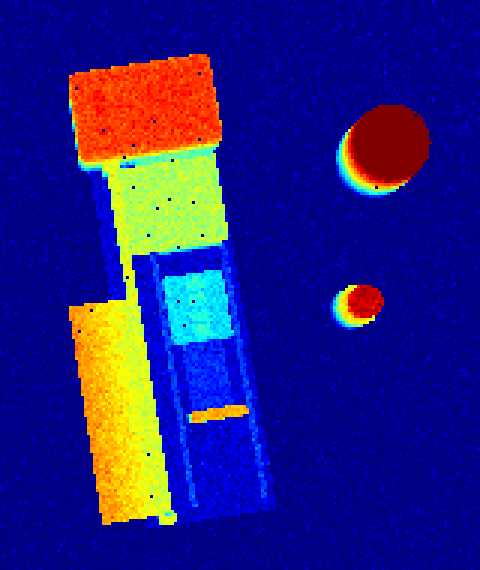

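```bash
python3 - <<'E'
from h import *
W,p=cloud("top0.npz")
v,u=np.mgrid[0:384,0:512]
Z=W[...,2]
def rect(M,n):
    X=W[M][:,:2].astype(np.float32); r=cv2.minAreaRect(X); print(n,M.sum(),np.round(r[0],4),np.round(r[1],4),round(r[2],2))
rect((Z>.040)&(Z<.06)&(u>250)&(u<290)&(v>187)&(v<262),"plate+rod")
rect((Z>.044)&(Z<.06)&(u>289)&(u<316)&(v>210)&(v<230),"endplate")
rect((Z>.024)&(Z<.034)&(u>280)&(u<312)&(v>170)&(v<203),"block")
rect((Z>.036)&(Z<.044)&(u>268)&(u<308)&(v>138)&(v<168),"cover")
# joint estimate: optimise reader yaw, x0,y0 using housing: points rel. 
for yaw in (7.0,7.8,8.5):
    a=np.radians(yaw);R=np.array([[np.cos(a),-np.sin(a)],[np.sin(a),np.cos(a)]])
    def rng(M): 
        q=W[M][:,:2]@R; return np.round(np.percentile(q,[1,50,99],axis=0).T,4).tolist()
    print(yaw,"housing",rng((Z>.054)&(Z<.066)&(u>245)&(u<310)&(v>95)&(v<145)))
    print(" plate",rng((Z>.045)&(Z<.06)&(u>250)&(u<282)&(v>187)&(v<262)))
    print(" endpl",rng((Z>.044)&(Z<.06)&(u>289)&(u<316)&(v>210)&(v<230)))
    print(" block",rng((Z>.024)&(Z<.034)&(u>280)&(u<312)&(v>170)&(v<203)))
    q=W[...,:2]@R
    # rod line: points z .038-.046 v 165..186
    M=(Z>.036)&(Z<.048)&(u>268)&(u<282)&(v>160)&(v<186); X=W[M]; print(" rod",np.polyfit(X[:,0],X[:,1],1), rng(M))
    rr=(Z>.0105)&(Z<.018)&(u>280)&(u<320)&(v>205)&(v<255); 
    qq=q[rr]; h,b=np.histogram(qq[:,1],np.arange(-.2,0,.003)); print(" rails",[(round(x,3),int(c)) for x,c in zip(b,h) if c>3])
E
```

```text
plate+rod 1662 [ 0.5046 -0.0019] [0.1589 0.0522] 8.22
endplate 71 [ 0.5061 -0.0702] [0.0079 0.0388] 7.99
block 371 [ 0.5842 -0.0586] [0.0495 0.0442] 7.63
cover 923 [ 0.6571 -0.0399] [0.0623 0.0784] 0.64
7.0 housing [[0.6855, 0.7166, 0.7492], [-0.1596, -0.1091, -0.059]]
 plate [[0.4295, 0.5027, 0.5771], [-0.0828, -0.054, -0.037]]
 endpl [[0.4898, 0.4937, 0.4976], [-0.1508, -0.1311, -0.1121]]
 block [[0.5481, 0.5724, 0.5967], [-0.1507, -0.1286, -0.1082]]
 rod [-0.14144694  0.07591946] [[0.5811, 0.6187, 0.6338], [-0.1044, -0.0848, -0.0754]]
 rails [(np.float64(-0.161), 46), (np.float64(-0.158), 35), (np.float64(-0.146), 15), (np.float64(-0.143), 15), (np.float64(-0.14), 16), (np.float64(-0.137), 16), (np.float64(-0.134), 15), (np.float64(-0.131), 19), (np.float64(-0.128), 16), (np.float64(-0.125), 15), (np.float64(-0.122), 17), (np.float64(-0.119), 18), (np.float64(-0.113), 4), (np.float64(-0.11), 29), (np.float64(-0.107), 55), (np.float64(-0.104), 4)]
7.8 housing [[0.6839, 0.715, 0.7473], [-0.1696, -0.1192, -0.0691]]
 plate [[0.4286, 0.5018, 0.5763], [-0.0902, -0.061, -0.0445]]
 endpl 
[... 685 characters left out ...]
0778]]
 plate [[0.4277, 0.501, 0.5757], [-0.0967, -0.0671, -0.0507]]
 endpl [[0.4862, 0.4899, 0.494], [-0.1636, -0.1439, -0.1249]]
 block [[0.5446, 0.5687, 0.5934], [-0.1656, -0.1436, -0.1231]]
 rod [-0.14144694  0.07591946] [[0.5787, 0.6161, 0.6314], [-0.1208, -0.1007, -0.0906]]
 rails [(np.float64(-0.176), 4), (np.float64(-0.173), 53), (np.float64(-0.17), 26), (np.float64(-0.161), 7), (np.float64(-0.158), 16), (np.float64(-0.155), 16), (np.float64(-0.152), 14), (np.float64(-0.149), 17), (np.float64(-0.146), 16), (np.float64(-0.143), 16), (np.float64(-0.14), 15), (np.float64(-0.137), 20), (np.float64(-0.134), 14), (np.float64(-0.131), 15), (np.float64(-0.122), 41), (np.float64(-0.119), 47)]
```

```bash
python3 -m handwheel '0.2 0.4 -0.02 0 0 -0.03;0.467 0.888 -0.05 0 0 -0.06;0.467 0.888 -0.05 0 0 -0.06;0.467 0.888 -0.05 0 0 -0.06;0.467 0.888 -0.05 0 0 -0.06;0.467 0.888 -0.05 0 0 -0.06;0.467 0.888 -0.05 0 0 -0.06;0.467 0.888 -0.05 0 0 -0.06;0.467 0.888 -0.05 0 0 -0.06' 60
python3 -m handwheel '0.467 0.888 -0.1 0 0 0;0.467 0.888 -0.1 0 0 0;0.467 0.888 -0.1 0 0 0;0.467 0.888 -0.1 0 0 0;0.467 0.888 -0.1 0 0 0;0.467 0.888 -0.1 0 0 0;0.467 0.888 -0.1 0 0 0;0.467 0.888 -0.1 0 0 0;0.467 0.888 -0.1 0 0 0;0.467 0.888 -0.1 0 0 0'
cat >> h.py <<'E'
def readerT(yaw=7.9,o=(.6283,-.0537)):
    a=np.radians(yaw);R=np.array([[np.cos(a),-np.sin(a),0],[np.sin(a),np.cos(a),0],[0,0,1]]);return R,np.array([*o,0])
def snap(tag):
    from workcell import ctrl
    s=ctrl.get_state();R,o=readerT()
    print("t",round(s["clock"],2),"tcp",np.round(s["tcp_pos"],4),"reader",np.round(R.T@(np.array(s["tcp_pos"])-o),4),"F",np.round(R.T@np.array(s["force"]),2),"open",round(s["opening"],3));print(np.round(R.T@np.array(s["orientation"]),4).tolist())
    for n in("top","side"):
        p,d=ctrl.read_camera(n);c=ctrl.get_calibration(n);np.savez(f"{n}{tag}.npz",p=p,d=d,m=c["mtx"],e=c["extrinsics"])
        q=p[80:290,200:400] if n=="top" else p[100:280,170:410]
        cv2.imwrite(f"pics/{n}{tag}.png",cv2.resize(q[:,:,::-1],None,fx=3 if n=="side" else 2.8,fy=3 if n=="side" else 2.8,interpolation=cv2.INTER_CUBIC))
E
python3 -c "
from h import *;snap('1')"
```

```text
clock: 0.85
tcp_pos: [0.335, -0.2991, 0.2163]
orientation: [[0.144, 0.0, 0.99], [-0.99, 0.0, 0.144], [-0.0, -1.0, 0.0]]
force: [-0.7, -0.1, -0.8]
opening: 0.763
clock: 1.68
tcp_pos: [0.474, -0.0356, 0.1859]
orientation: [[0.141, -0.001, 0.99], [-0.99, -0.0, 0.141], [0.0, -1.0, -0.001]]
force: [-1.4, -0.5, 0.5]
opening: 0.762
t 1.68 tcp [ 0.474  -0.0356  0.1859] reader [-0.1504  0.0391  0.1859] F [-1.45 -0.32  0.54] open 0.762
[[0.0034, -0.0011, 1.0], [-1.0, -0.0002, 0.0034], [0.0001, -1.0, -0.0011]]
```

View pics/side1.png

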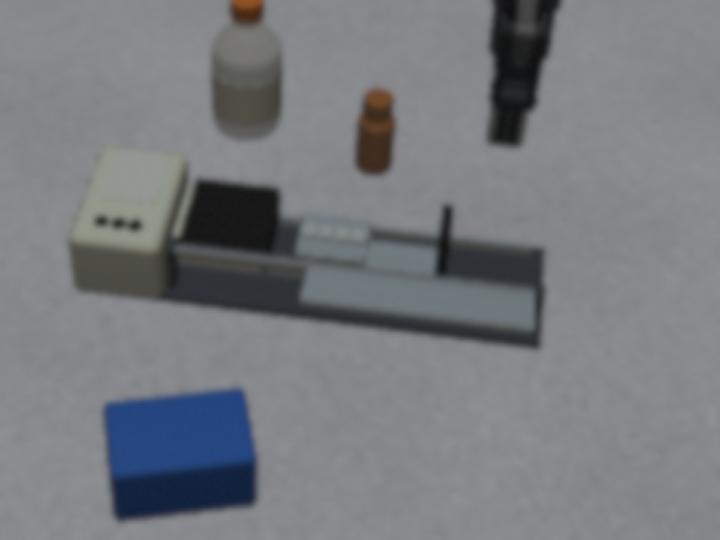

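View pics/top1.png

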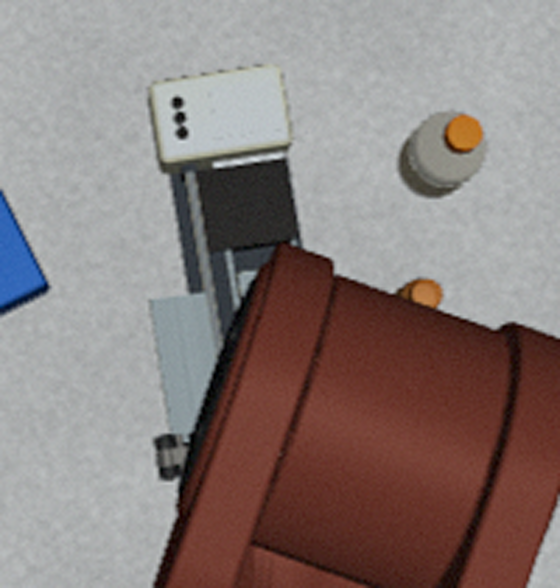

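The side view shows one finger's tip at crop (507,140), roughly pixel (339,146), above and behind the end plate. I'll measure the fingertip from depth.

```bash
python3 - <<'E'
from h import *
R,o=readerT()
for n in("side1.npz","top1.npz"):
    W,p=cloud(n);Q=(W-o)@R
    M=(Q[...,2]>.1)&(Q[...,2]<.3)&(abs(Q[...,0]+.15)<.03)&(Q[...,1]>-.05)&(Q[...,1]<.13)
    X=Q[M]
    for a in np.arange(.17,.26,.01):
        s=X[(X[:,2]>=a)&(X[:,2]<a+.01)]
        if len(s)>3: print(n,round(a,2),len(s),np.round(np.percentile(s,[5,50,95],axis=0),4).tolist())
E
```

```text
side1.npz 0.19 21 [[-0.1603, 0.0747, 0.194], [-0.1485, 0.0763, 0.1966], [-0.1408, 0.0792, 0.1996]]
side1.npz 0.2 54 [[-0.1608, 0.0495, 0.2014], [-0.15, 0.0807, 0.206], [-0.1399, 0.0846, 0.2089]]
side1.npz 0.21 53 [[-0.1606, 0.0753, 0.2104], [-0.1501, 0.0823, 0.2154], [-0.1416, 0.0846, 0.2196]]
side1.npz 0.22 35 [[-0.158, 0.0763, 0.2205], [-0.1507, 0.0831, 0.2228], [-0.1413, 0.0852, 0.2265]]
side1.npz 0.23 5 [[-0.1436, 0.0025, 0.2375], [-0.1407, 0.0767, 0.2388], [-0.138, 0.094, 0.2399]]
side1.npz 0.24 95 [[-0.1614, 0.0798, 0.2421], [-0.1506, 0.0996, 0.2467], [-0.1388, 0.1025, 0.2496]]
side1.npz 0.25 55 [[-0.1625, 0.0736, 0.2502], [-0.1494, 0.1002, 0.2525], [-0.1383, 0.1035, 0.259]]
top1.npz 0.24 7 [[-0.1451, 0.0866, 0.2433], [-0.1433, 0.0901, 0.2465], [-0.1368, 0.099, 0.2474]]
```

```bash
python3 -m handwheel '0 0 -0.1 0.004 -0.0275 0;0 0 -0.2 0.004 -0.0275 0;0 0 -0.3 0.004 -0.0275 0;0 0 -0.4 0.004 -0.0275 0;0 0 -0.45 0.004 -0.0275 0;0 0 -0.45 0.004 -0.0275 0;0 0 -0.45 0.004 -0.0275 0'
python3 -c "
from h import *;snap('2')"
```

```text
clock: 2.37
tcp_pos: [0.4734, -0.0362, 0.0513]
orientation: [[0.138, 0.085, 0.987], [-0.99, 0.012, 0.137], [-0.001, -0.996, 0.086]]
force: [0.6, -0.6, 0.4]
opening: 0.766
t 2.37 tcp [ 0.4734 -0.0362  0.0513] reader [-0.1511  0.0386  0.0513] F [ 0.46 -0.69  0.39] open 0.766
[[0.0003, 0.0863, 0.9963], [-1.0, 0.0006, 0.0003], [-0.0006, -0.9963, 0.0863]]
```

View pics/side2.png

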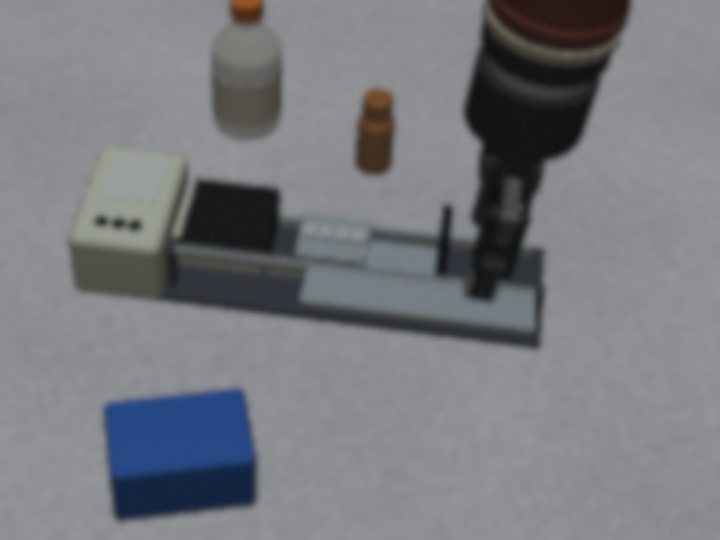

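The finger now hovers over the mid-line of the thumb plate at crop (482,290), and the other is behind the end plate at (445,240). Next I press down.

```bash
python3 -m handwheel '0 0 -0.02 0 0 0;0 0 -0.04 0 0 0;0 0 -0.06 0 0 0;0 0 -0.08 0 0 0;0 0 -0.095 0 0 0;0 0 -0.095 0 0 0;0 0 -0.095 0 0 0;0 0 -0.095 0 0 0'
python3 -c "
from h import *;snap('3')
R,o=readerT()
W,p=cloud('top3.npz');Q=(W-o)@R
M=(Q[...,0]>.005)&(Q[...,0]<.055)&(Q[...,1]>-.03)&(Q[...,1]<.045)&(Q[...,2]>.036);X=Q[M];pf=np.polyfit(X[:,1],X[:,2],1);print('cover slope rad',-np.arctan(pf[0]),len(X))
"
```

```text
clock: 3.13
tcp_pos: [0.4739, -0.0348, 0.0228]
orientation: [[0.14, 0.086, 0.986], [-0.99, 0.013, 0.139], [-0.001, -0.996, 0.087]]
force: [0.3, 2.0, 4.0]
opening: 0.765
t 3.13 tcp [ 0.4739 -0.0348  0.0228] reader [-0.1504  0.0399  0.0228] F [0.56 1.94 4.02] open 0.765
[[0.0027, 0.087, 0.9962], [-1.0, 0.001, 0.0026], [-0.0008, -0.9962, 0.087]]
cover slope rad 0.6596238548144708 668
```

View pics/side3.png

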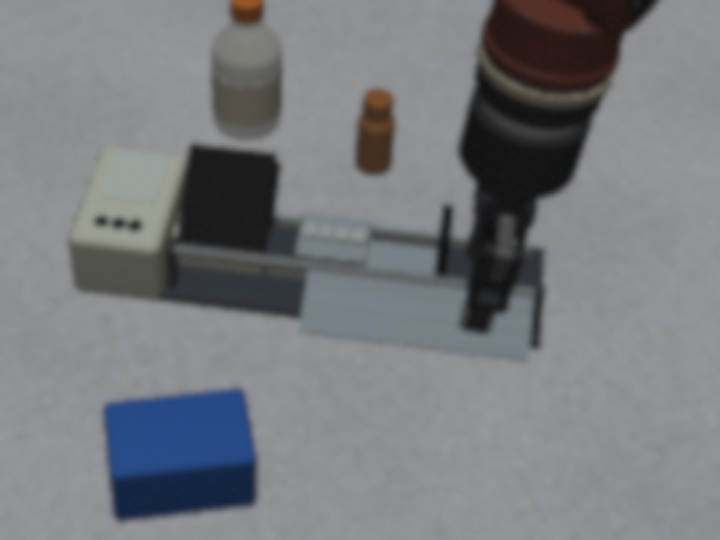

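```bash
python3 -m handwheel '0.02 0.003 -0.006 0 0 0;0.04 0.0055 -0.006 0 0 0;0.06 0.008 -0.006 0 0 0;0.08 0.011 -0.006 0 0 0;0.1 0.014 -0.006 0 0 0;0.12 0.0165 -0.006 0 0 0;0.14 0.019 -0.006 0 0 0;0.16 0.022 -0.006 0 0 0;0.16 0.022 -0.006 0 0 0'
python3 -c "
from h import *;snap('4')"
```

```text
clock: 3.98
tcp_pos: [0.5222, -0.028, 0.0204]
orientation: [[0.14, 0.085, 0.986], [-0.99, 0.013, 0.14], [-0.001, -0.996, 0.086]]
force: [-0.5, 2.5, 2.7]
opening: 0.766
t 3.98 tcp [ 0.5222 -0.028   0.0204] reader [-0.1016  0.04    0.0204] F [-0.16  2.54  2.73] open 0.766
[[0.0028, 0.0856, 0.9963], [-1.0, 0.0013, 0.0027], [-0.0011, -0.9963, 0.0856]]
```

View pics/side4.png

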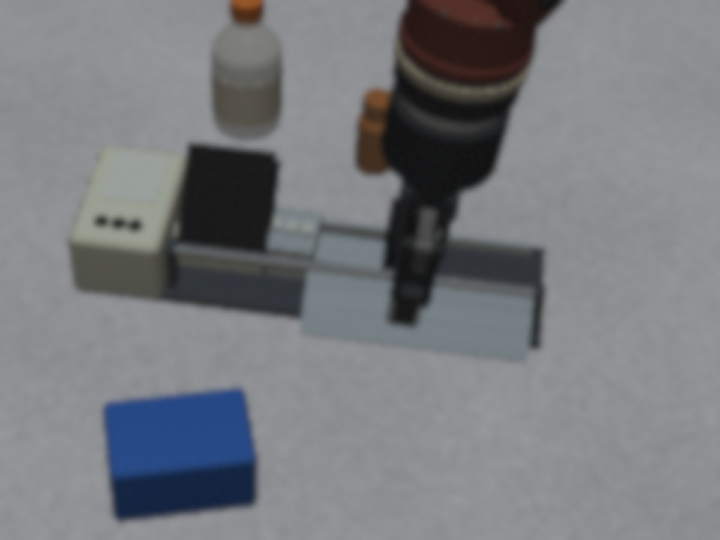

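The carrier has slid under the raised cover: its block's rear edge is at crop x≈318 and the flap is still open. I'll keep pushing, slowing near the stop.

```bash
python3 -m handwheel '0.02 0.003 0 0 0 0;0.04 0.0055 0 0 0 0;0.06 0.008 0 0 0 0;0.08 0.011 0 0 0 0;0.1 0.014 0 0 0 0;0.115 0.016 0 0 0 0;0.12 0.0165 0 0 0 0;0.12 0.0165 0 0 0 0'
python3 -m handwheel '0.003 0.0004 0 0 0 0;0.006 0.0008 0 0 0 0;0.009 0.0012 0 0 0 0;0.009 0.0012 0 0 0 0'
python3 -c "
from h import *;snap('5')"
```

```text
clock: 4.75
tcp_pos: [0.5576, -0.0234, 0.0206]
orientation: [[0.14, 0.085, 0.987], [-0.99, 0.013, 0.139], [-0.001, -0.996, 0.086]]
force: [-3.7, 2.2, 3.6]
opening: 0.766
clock: 5.08
tcp_pos: [0.5599, -0.0231, 0.0206]
orientation: [[0.14, 0.084, 0.987], [-0.99, 0.012, 0.139], [-0.001, -0.996, 0.085]]
force: [-5.5, 2.0, 4.3]
opening: 0.764
t 5.08 tcp [ 0.5599 -0.0231  0.0206] reader [-0.0636  0.0398  0.0206] F [-5.15  2.77  4.31] open 0.764
[[0.0023, 0.0853, 0.9964], [-1.0, 0.0008, 0.0022], [-0.0006, -0.9964, 0.0853]]
```

View pics/side5.png

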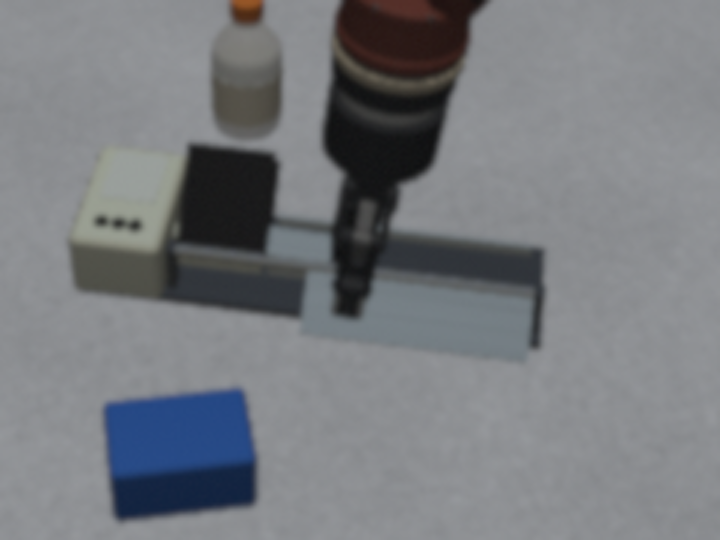

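```bash
python3 -m handwheel '0.004 0.0006 0 0 0 0;0.008 0.0011 0 0 0 0;0.008 0.0011 0 0 0 0;0.008 0.0011 0 0 0 0'
python3 -m handwheel '0.004 0.0006 0 0 0 0;0.007 0.001 0 0 0 0;0.007 0.001 0 0 0 0;0.007 0.001 0 0 0 0'
```

```text
clock: 5.52
tcp_pos: [0.5623, -0.0227, 0.0206]
orientation: [[0.14, 0.085, 0.987], [-0.99, 0.013, 0.139], [-0.001, -0.996, 0.086]]
force: [-4.3, 1.6, 4.4]
opening: 0.768
clock: 5.85
tcp_pos: [0.5643, -0.0224, 0.0206]
orientation: [[0.14, 0.084, 0.987], [-0.99, 0.012, 0.139], [-0.001, -0.996, 0.085]]
force: [-5.5, 1.6, 5.2]
opening: 0.766
```

```bash
python3 -m handwheel '0.004 0.0006 0 0 0 0;0.007 0.001 0 0 0 0;0.007 0.001 0 0 0 0;0.007 0.001 0 0 0 0'
python3 -c "
from h import *;snap('6')
R,o=readerT()
for f in ('side5','side6'):
  W,p=cloud(f+'.npz');Q=(W-o)@R
  M=(Q[...,2]>.035)&(Q[...,2]<.056)&(abs(Q[...,1])<.03)&(Q[...,0]>-.08)&(Q[...,0]<-.025);X=Q[M];print(f,len(X),np.round(np.percentile(X,[2,20,50,80,98],axis=0),4).tolist() if len(X) else '')
"
```

```text
clock: 6.18
tcp_pos: [0.5649, -0.0224, 0.0204]
orientation: [[0.139, 0.081, 0.987], [-0.99, 0.012, 0.138], [-0.0, -0.997, 0.082]]
force: [-15.1, 0.7, 12.4]
opening: 0.765
t 6.18 tcp [ 0.5649 -0.0224  0.0204] reader [-0.0585  0.0397  0.0204] F [-14.82   2.75  12.42] open 0.765
[[0.0014, 0.082, 0.9966], [-1.0, 0.0004, 0.0014], [-0.0003, -0.9966, 0.082]]
side5 31 [[-0.0754, -0.0177, 0.0366], [-0.0543, -0.0052, 0.0437], [-0.0479, 0.0061, 0.0481], [-0.0463, 0.0166, 0.0537], [-0.0457, 0.0188, 0.055]]
side6 23 [[-0.0701, -0.0074, 0.0396], [-0.0522, 0.0044, 0.0428], [-0.0485, 0.0068, 0.0483], [-0.0418, 0.0162, 0.0526], [-0.0411, 0.0195, 0.0544]]
```

View pics/side6.png

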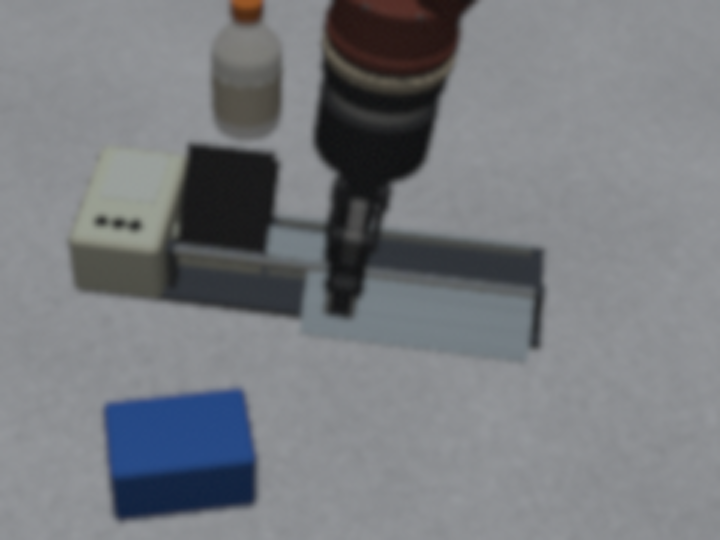

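View pics/top6.png

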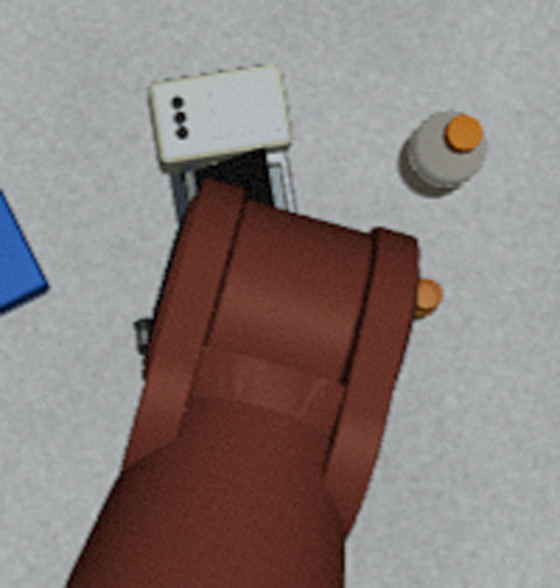

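The contact force jumped to 15 N and the end plate's front face reads about −42 mm, which is the home position. I'll back off first, then lift.

```bash
python3 -m handwheel '-0.01 -0.0014 0 0 0 0;-0.02 -0.003 0 0 0 0;-0.03 -0.004 0 0 0 0;-0.03 -0.004 0.01 0 0 0;-0.03 -0.004 0.03 0 0 0;-0.03 -0.004 0.06 0 0 0;-0.03 -0.004 0.1 0 0 0;-0.03 -0.004 0.16 0 0 0;-0.03 -0.004 0.26 0 0 0;-0.03 -0.004 0.36 0 0 0;-0.03 -0.004 0.46 0 0 0;-0.13 -0.2 0.5 0 0 0;-0.23 -0.3 0.5 0 0 0;-0.25 -0.4 0.5 0 0 0;-0.25 -0.5 0.5 0 0 0;-0.25 -0.6 0.5 0 0 0;-0.25 -0.7 0.5 0 0 0;-0.25 -0.8 0.5 0 0 0;-0.25 -0.8 0.5 0 0 0;-0.25 -0.8 0.5 0 0 0'
python3 -c "
from h import *;snap('7')
R,o=readerT()
W,p=cloud('top7.npz');Q=(W-o)@R
def g(n,x0,x1,y0,y1,z0,z1):
  M=(Q[...,0]>x0)&(Q[...,0]<x1)&(Q[...,1]>y0)&(Q[...,1]<y1)&(Q[...,2]>z0)&(Q[...,2]<z1);X=Q[M];print(n,len(X),np.round(np.percentile(X,[2,50,98],axis=0),4).tolist());return X
g('endplate',-.13,-.01,-.03,.03,.044,.06)
X=g('cover',.005,.055,-.03,.045,.03,.11);print('slope',-np.arctan(np.polyfit(X[:,1],X[:,2],1)[0]))
W0,_=cloud('top0.npz');Q0=(W0-o)@R
M=(Q0[...,0]>.005)&(Q0[...,0]<.055)&(Q0[...,1]>-.03)&(Q0[...,1]<.045)&(Q0[...,2]>.03);X=Q0[M];print('initial slope',-np.arctan(np.polyfit(X[:,1],X[:,2],1)[0]))
"
```

```text
clock: 7.95
tcp_pos: [0.4916, -0.2639, 0.1715]
orientation: [[0.137, 0.085, 0.987], [-0.991, 0.012, 0.137], [-0.0, -0.996, 0.086]]
force: [-1.6, 1.1, 0.1]
opening: 0.766
t 7.95 tcp [ 0.4916 -0.2639  0.1715] reader [-0.1643 -0.1894  0.1715] F [-1.4   1.3   0.09] open 0.766
[[-0.0002, 0.0863, 0.9963], [-1.0, 0.0, -0.0002], [-0.0, -0.9963, 0.0863]]
endplate 76 [[-0.0482, -0.019, 0.0456], [-0.0445, 0.0001, 0.0516], [-0.0404, 0.0193, 0.0556]]
cover 758 [[0.0059, -0.0261, 0.036], [0.0298, 0.0086, 0.0402], [0.054, 0.0434, 0.044]]
slope 0.004048173720887689
initial slope -0.003723461251621823
```

View pics/side7.png

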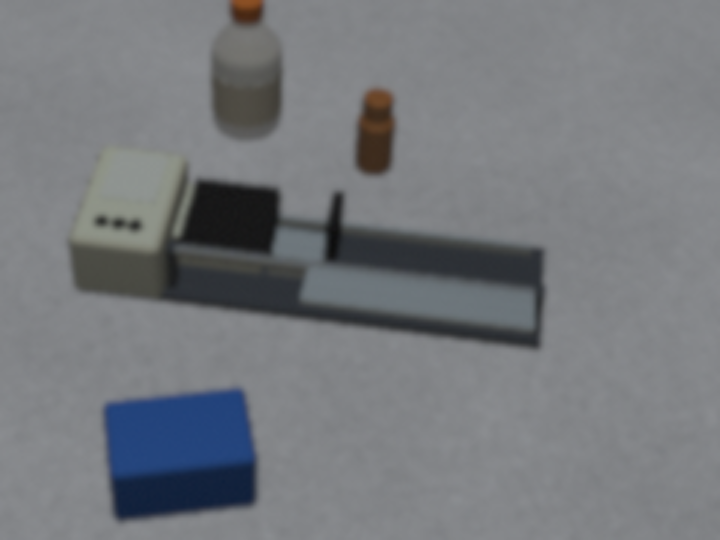

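View pics/top7.png

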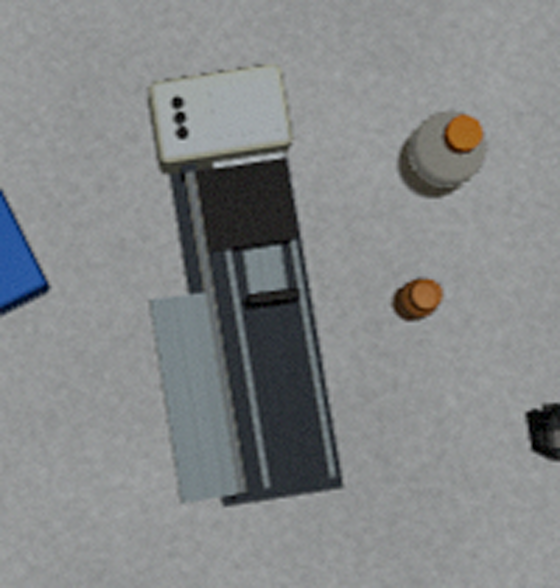

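The flap lies flat again, the end plate centre is at reader x = −44.5 mm (home is −46), and the bystanders have not moved. I'm handing in.

```bash
python3 -c "
from workcell import ctrl
print(ctrl.finish_job())"
```

```text
the job is handed in; nothing more can be done
None
```

I loaded the carrier into the reader and handed the job in at about 8 s on the clock; no verdict was reported. One fingertip held the thumb plate down while the other pushed the end plate until the push force jumped to about 15 N at the stop. I then backed off and lifted clear.

| Check | Reading | Expected |
|---|---|---|
| Flap angle while held open, before the push (cover slope) | about 0.66 rad | above 0.45 rad |
| Carrier nose, worked out from the end plate | about x = 59 mm | 58 mm at the stop (within the 2 mm camera accuracy) |
| Flap after letting go (cover slope) | about 0.004 rad | below 0.06 rad |
| Carrier lie in the last pictures | straight and flat by eye, not measured | flat and straight |
| Bottle, vial and box in the last pictures | in their starting places by eye, not measured | moved less than 25 mm |

I did not measure the flap angle again during the push, but in the pictures the cover stayed raised throughout. The push force also rose to about 5 N a few millimetres before the stop. The carrier was still sliding then, so I kept pushing in small steps until it stopped. No check failed or disagreed.

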